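# Make up the egg tray and the coffee tray

## Task

Make up two breakfast trays from the things standing in the middle of the counter. On the long tray goes the egg set: the egg cup in the round recess and the salt shaker in the square recess; on the square tray goes the coffee set: the small coffee cup in the round recess and the sugar jar in the square recess. Stand each one upright and flat inside its recess, let go of it, and leave the pepper mill and the square tea tin standing where they are.

Things in the scene. Friction and masses are not known exactly. Their poses are not given: they have to be found in the camera images.
- long_tray: Long tray, 260 mm (its x) by 110 mm (its y). Pale wood, 14 mm thick, lies on the counter turned any way, fixed. Origin: centre of its underside, z up. Two dark-lined recesses, floors at z = 9 mm: a round one, 71 mm across, centred at x = -65 mm, y = 0, and a square one, 65 mm wide, centred at x = +65 mm, y = 0. A dark hand slot at each end (look only).
- square_tray: Square tray, 200 by 200 mm. Pale wood, 14 mm thick, lies on the counter turned any way, fixed. Origin: centre of its underside, z up. Two dark-lined recesses, floors at z = 9 mm: a round one, 75 mm across, centred at x = -45 mm, y = +45 mm, and a square one, 81 mm wide, centred at x = +45 mm, y = -45 mm. Dark hand slots at the other two corners (look only).
- egg_cup: White ceramic egg cup, 62 mm tall: round foot 44 mm across, thin stem 20 mm across, and from z = 34 mm up an open bowl 45 mm across widening to 48 mm at the rim; grip it across the bowl at about z = 50 mm. About 70 g. Loose, upright. Origin: centre of its underside, z up. 
- espresso_cup: Small white ceramic coffee cup without handle, 55 mm tall, foot 48 mm across, open, 58 mm across at z = 16 mm to 60 mm at the rim; grip it from outside at about z = 38 mm. About 120 g. Loose, upright. Origin: centre of its underside, z up. 
- salt_shaker: Steel salt shaker, a plain cylinder 42 mm across with a domed, pierced top, 80 mm tall, straight sides up to z = 66 mm. About 130 g. Loose, upright. Origin: centre of its underside, z up. 
- sugar_jar: White ceramic sugar jar, 56 mm across with straight sides up to z = 60 mm, a flat wooden lid 53 mm across up to z = 68 mm with a small knob up to z = 84 mm; lid and jar are one piece. About 200 g. Loose, upright. Origin: centre of its underside, z up. 
- pepper_mill: Dark turned-wood pepper mill with a waist, 88 mm tall, 46 mm across at the foot. To be left alone. Loose, upright. Origin: centre of its underside, z up. 
- tea_tin: Steel tea tin, square, 50 by 50 mm, 80 mm tall, with a dark flat lid. To be left alone. The six small things stand in two rows along world x, 80 to 120 mm apart in a row, the rows 100 to 180 mm apart; a flat coaster and saucer (up to 12 mm high) lie between. Loose, upright. Origin: centre of its underside, z up. 
Not all that is in view belongs to the job. What is shaped like the egg_cup but pink or yellow is not meant.

How it is judged:
By the outcome, as a careful person would: the job done as asked, in the order asked, and still so for the second after the job is handed in, with the robot touching nothing.
It also fails if it takes over 104 s, if anything falls off the work surface, if the arm or the gripper's body presses on something with over 40 N, if the wrist force passes 120 N, or if a joint passes its speed limit or range.

## Robot

A 7-joint arm with a two-finger parallel gripper is mounted at the origin on the work surface. World frame = base frame: x ahead of the robot, y to its left, z up, the work surface at z = 0. Lengths are in mm, angles in degrees, forces in N, time in s.
With the tool pointing down it reaches from about 425 to 800 mm from the base axis. Payload 8.3 kg.
Tool frame: the origin (TCP) lies at the very end of the fingers, on their centre line; the grasp point (between the pads) lies behind it (bot.grasp_offset is the z of the grasp point in the tool frame, in mm); z points along the fingers, y is the line along which they close (so a half turn about z gives the same grasp; the last joint's range is limited). The gripper opens to 85 mm and grips with 20 to 120 N. Pads are 22 mm wide; open, the fingers measure 114 mm over their backs; the gripper's body (76 mm by 85 mm) begins 54 mm behind the grasp point. The pads swing forward as they close: fully open they stand 13 mm farther back than shut.
Start: joints at [65.896, 21.967, 0.94, 78.501, -0.361, 79.538, -2.664], TCP at [218.92, -585.386, 231.279] pointing down, gripper open.
Joint ranges: [-169.22, 169.22], [-14.56, 117.87], [-87.37, 89.26], [10.42, 133.3], [-82.24, 262.24], [0.94, 117.77], [-172.7, 172.7]. Speed limits (degrees/s): [136.94, 136.94, 172.46, 172.46, 180, 180, 180].

## Interface

Orientations are given as a 3x3 rotation matrix whose columns are the frame's x, y, z axes.
In Python, from bench import bot gives the robot as it stands. The module is installed in compiled form; this text tells all that it offers.
- The arm moves only by the shell command python3 -m inch 'ROWS' [FORCE]. ROWS is JSON, one flat list of numbers, 7 for each row, row after row: the shift along the tool's x, y, z in m, then the turn, a rotation vector about the tool's x, y, z in degrees, then the finger opening in m, from 0 to 0.0854. In form: [tx, ty, tz, ax, ay, az, claw, tx, ty, tz, ax, ay, az, claw, ...]. A call has 1 to 20 rows; each row is the pose to reach, as a shift and turn from the pose commanded when the call began, along the tool's axes at that moment; what a row does not reach only later rows make up. A row lasts 1/8 s, in which the tool goes at most 62.5 mm and 10.7 degrees, less where a joint would pass 70% of its speed; a pose out of reach is approached as far as the arm can. A call with a gripper value outside its range is refused whole. The fingers move at their own pace and stop on an object; FORCE is the grip in N (left out, the last holds). Time passes only in rows, so rows that repeat a pose let the fingers close. It gives the time, the measured TCP pose, the force, the opening and the grip force at its end, in the units of the state.
- bot.sense(): the state, without advancing time (a new reading comes with each control period).
- bot.camera(name): name is "scene" or "top"; returns a dict with "image" (480x640x3 uint8, red, green, blue), "range_z" (480x640 float32, mm along the optical axis (not along the pixel's ray), 0 where there is no reading), "camera_matrix" (3x3 intrinsics, pixels), "cam_to_world" (4x4, takes a point from camera to world coordinates). Camera axes: x right, y down, z forward; pixel columns grow to the right and rows downward; lengths in mm; the calibration is good to about 2 mm. A picture is of the moment at which its call begins.
- bot.close_job(): hands the job in; it is judged then, once.
The state is a dict: "time": time; "joint_pos": joint angles; "joint_vel": joint speeds; "joint_torque": joint torques, N m; "ee_pos": TCP position; "ee_rot": TCP orientation; "force": force on the tool from outside, world axes, zero at the start; "torque": the same for the moment, N m; "grip_width": finger opening in mm; "grip_force": force on a finger pad.
Only numpy, scipy, OpenCV 4.12 (cv2) and the standard library are available. Lean on these libraries where they do the work, as an engineer would, in place of code of your own. Each camera call takes 0.05 s, during which the arm holds its last target. There are 200 camera calls.

## Working session

There is one attempt and no reset: what is moved stays moved. The work goes in short steps, Python scripts to look and compute and a shell command to move; the robot and the scene stay as the last step left them, time stands still between calls to the robot, and variables do not carry over. Pictures are saved under pics/ and viewed, at most 14 in all, crops included, and the job is handed in when it is done.

```bash
mkdir -p pics
cat > h.py <<'E'
import numpy as np, cv2
from bench import bot
def cam(n):
    c=bot.camera(n); np.savez(f'{n}.npz',**c); return c
def save(n,img): cv2.imwrite(f'pics/{n}.png',img[...,::-1])
def pts(c):
    K=np.array(c["camera_matrix"]);T=np.array(c["cam_to_world"]);z=c["range_z"]
    v,u=np.indices(z.shape);d=np.stack([(u-K[0,2])/K[0,0]*z,(v-K[1,2])/K[1,1]*z,z],-1)
    P=d@T[:3,:3].T+T[:3,3];P[z==0]=np.nan;return P
def ray(c,u,v,h):
    K=np.array(c["camera_matrix"]);T=np.array(c["cam_to_world"])
    d=T[:3,:3]@np.array([(u-K[0,2])/K[0,0],(v-K[1,2])/K[1,1],1]);o=T[:3,3]
    return o+d*(h-o[2])/d[2]
E
python3 - <<'E'
from h import *
for n in("top","scene"):
    c=cam(n);save(n+"0",c["image"]);print(n,np.round(c["cam_to_world"],2).tolist(),np.round(c["camera_matrix"],1).tolist())
s=bot.sense();print(s["ee_pos"],np.round(s["ee_rot"],3).tolist(),s["force"],s["grip_width"],bot.grasp_offset,s["time"])
E
```

```text
top [[0.02, -0.99, 0.11, 408.42], [-1.0, -0.02, 0.0, 11.98], [0.0, -0.11, -0.99, 1234.71], [0.0, 0.0, 0.0, 1.0]] [[566.9, 0.0, 316.8], [0.0, 566.9, 242.9], [0.0, 0.0, 1.0]]
scene [[0.16, 0.85, -0.5, 997.23], [0.99, -0.14, 0.08, -86.01], [-0.0, -0.5, -0.86, 820.29], [0.0, 0.0, 0.0, 1.0]] [[540.9, 0.0, 315.4], [0.0, 540.9, 233.3], [0.0, 0.0, 1.0]]
[ 218.75395522 -584.98787695  230.40036629] [[0.937, 0.35, -0.001], [0.35, -0.937, 0.002], [-0.0, -0.002, -1.0]] [0.07737103 0.28894065 0.72164222] 85.43181532097994 -18.700000000000003 0.1
```

View pics/top0.png

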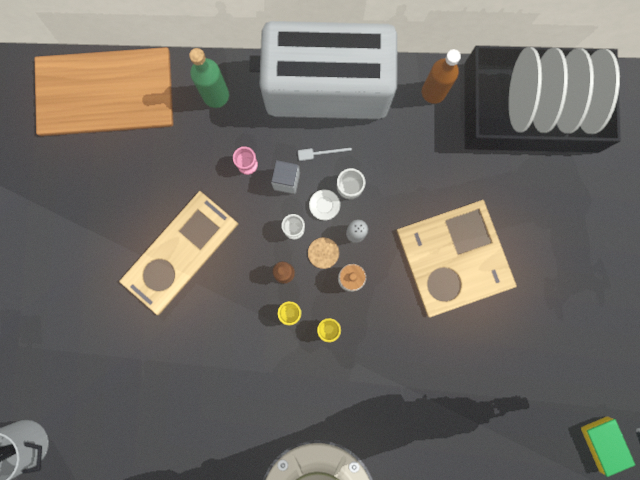

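View pics/scene0.png

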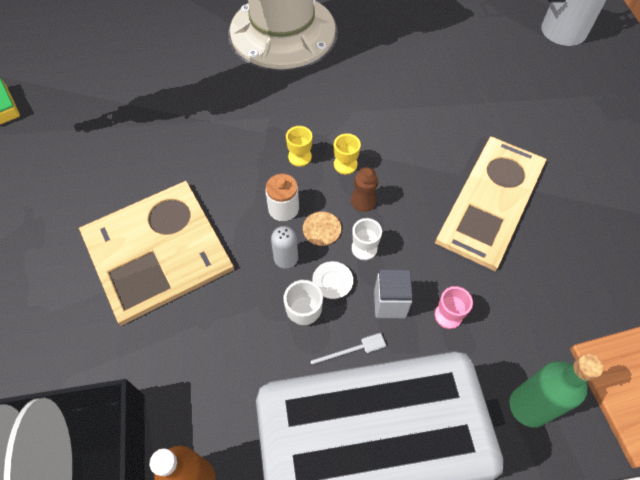

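The top view shows the white egg cup at (293,226), tin (286,177), coffee cup (351,183), salt (358,231), sugar jar (352,278), mill (283,272), long tray around (180,253) and square tray around (456,258). Egg-cup candidates are the pink one (245,160), the yellow ones (289,313) and (329,330), and the white one (293,226). Only the white one, with its narrow stem, fits. The scene view agrees: white egg cup at (366,238), handleless coffee cup at (303,302).

Run:
```python
from h import *
S=dict(np.load('scene.npz'));T=dict(np.load('top.npz'))
img=S["image"][110:340,230:480];save("crop",cv2.resize(img,None,fx=2.5,fy=2.5,interpolation=cv2.INTER_CUBIC))
obj={'egg':(293,226,62),'cup':(351,183,55),'salt':(358,231,80),'sugar':(352,278,84),'mill':(283,272,88),'tin':(286,177,80),'yel1':(289,313,62),'yel2':(329,330,62),'pink':(245,160,62)}
PT,PS=pts(T).reshape(-1,3),pts(S).reshape(-1,3)
for k,(u,v,h) in obj.items():
    c=ray(T,u,v,h*.8)[:2]
    for nm,P in(("top",PT),("scene",PS)):
        q=P[(np.hypot(*(P[:,:2]-c).T)<45)&(P[:,2]>20)]
        zt=np.percentile(q[:,2],99); 
        m=q[q[:,2]>(h-8 if k in('egg','cup') else 20)]
        if k=='sugar': m=q[(q[:,2]>62)&(q[:,2]<72)]
        if k=='salt': m=q[(q[:,2]>50)]
        (x,y),r=cv2.minEnclosingCircle(m[:,:2].astype(np.float32))
        b=m[:,:2]; print(k,nm,np.round([x,y,r*2,zt]),'bbox',np.round([*b.min(0),*b.max(0)]))
# recesses: dark inside wood mask, top+scene
for nm,C in(("top",T),("scene",S)):
    hsv=cv2.cvtColor(C["image"],cv2.COLOR_RGB2HSV)
    wood=cv2.inRange(hsv,(12,50,120),(30,200,255))
    for cn in cv2.findContours(wood,cv2.RETR_EXTERNAL,cv2.CHAIN_APPROX_NONE)[0]:
        if cv2.contourArea(cn)<3000: continue
        w=np.array([ray(C,*p,14)[:2] for p in cn[:,0]],np.float32); r=cv2.minAreaRect(w)
        print(nm,"tray?",np.round(r[0],1),np.round(r[1]),round(r[2],1))
        m=np.zeros_like(wood);cv2.drawContours(m,[cn],-1,255,-1);m=cv2.erode(m,np.ones((3,3)))&~wood
        for d in cv2.findContours(m,cv2.RETR_EXTERNAL,cv2.CHAIN_APPROX_NONE)[0]:
            if cv2.contourArea(d)<400: continue
            w=np.array([ray(C,*p,14)[:2] for p in d[:,0]],np.float32);q=cv2.minAreaRect(w);a=cv2.contourArea(w)/(q[1][0]*q[1][1])
            print("    recess",np.round(q[0],1),np.round(q[1]),round(q[2],1),"fill",round(a,2))
```

```text
egg top [572.  66.  47.  65.] bbox [548.  43. 595.  89.]
egg scene [572.  66.  50.  65.] bbox [548.  44. 596.  90.]
cup top [668. -54.  60.  60.] bbox [638. -83. 698. -26.]
cup scene [669. -53.  60.  58.] bbox [640. -82. 698. -23.]
salt top [566. -70.  42.  84.] bbox [546. -90. 586. -49.]
salt scene [568. -68.  42.  83.] bbox [549. -89. 588. -48.]
sugar top [466. -60.  53.  85.] bbox [441. -85. 492. -35.]
sugar scene [468. -59.  57.  86.] bbox [440. -86. 495. -33.]
mill top [475.  85.  42.  90.] bbox [455.  64. 496. 106.]
mill scene [478.  85.  41.  90.] bbox [461.  65. 497. 105.]
tin top [678.  85.  67.  85.] bbox [650.  57. 705. 113.]
tin scene [680.  86.  68.  84.] bbox [652.  58. 708. 114.]
yel1 top [390.  68.  48.  65.] bbox [366.  45. 413.  92.]
yel1 scene [391.  69.  51.  65.] bbox [365.  46. 415.  92.]
yel2 top [357. -14.  47.  65.] bbox [334. -36. 380.   9.]
yel2 scene [357. -14.  51.  65.] bbox [332. -37. 382.  10.]
pink top [714. 174.  49.  66.] bbox [691. 151. 738. 196.]
pink scene [715. 175.  48.  65.] bbox [691. 151. 738. 199.]
top tray? [ 515.3 -287.8] [204. 205.] 20.5
top tray? [512.2 311. ] [116. 264.] 51.0
top tray? [869.3 498.6] [184. 304.] 5.7
scene tray? [859.5 369.3] [ 98. 214.] 64.0
scene tray? [ 518.  -285.5] [209. 202.] 20.6
    recess [ 574.7 -313. ] [76. 77.] 20.5 fill 0.95
    recess [ 459.9 -259.6] [70. 66.] 89.5 fill 0.76
scene tray? [515.1 312.7] [113. 273.] 51.0
    recess [564.8 272.9] [61. 57.] 51.3 fill 0.92
    recess [464.3 354.3] [62. 61.] 19.4 fill 0.77
```

View pics/crop.png

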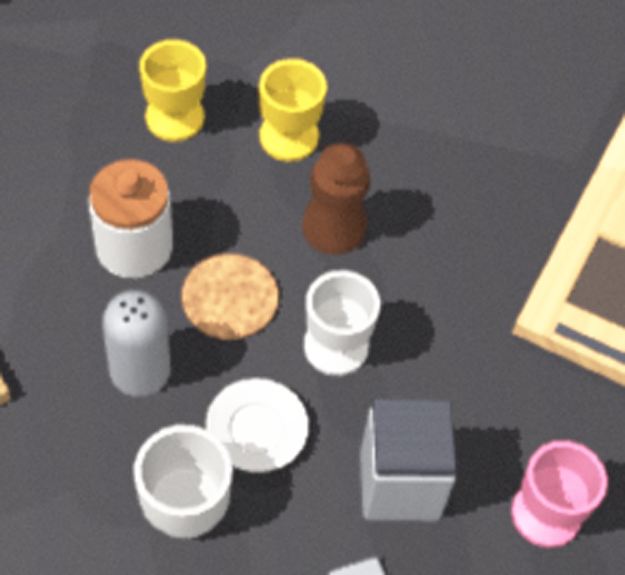

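The enlarged crop confirms the white egg cup at (340,320) in the crop. It has a stem and foot and is distinct from the yellow, pink and coffee cups. All sizes, heights and spacings match the description.

```bash
cat > to.py <<'E'
import sys,numpy as np
from scipy.spatial.transform import Rotation as R
from bench import bot
a=list(map(float,sys.argv[1:])); s=bot.sense();Rm=np.array(s["ee_rot"]);p=np.array(s["ee_pos"])
y=np.radians(a[3]) if len(a)>3 else 0
c,n=np.cos(y),np.sin(y);Rt=np.array([[c,n,0],[n,-c,0],[0,0,-1]])
print("t",s["time"],"pos",p.round(1),"shift mm",(Rm.T@(np.array(a[:3])-p)).round(1),"turn",np.degrees(R.from_matrix(Rm.T@Rt).as_rotvec()).round(2),"F",np.round(s["force"],1),"w",round(s["grip_width"],1),"gf",round(s["grip_force"],1))
E
python3 to.py 572 66 150
```

```text
t 0.1 pos [ 218.8 -585.   230.4] shift mm [ 558.9 -485.9   81.2] turn [-1.00e-01  2.00e-02  2.05e+01] F [0.1 0.3 0.7] w 85.4 gf 0.0
```

```bash
python3 -m inch '[0.559,-0.486,0.081,0,0,20.5,0.085, 0.559,-0.486,0.081,0,0,20.5,0.085, 0.559,-0.486,0.081,0,0,20.5,0.085, 0.559,-0.486,0.081,0,0,20.5,0.085, 0.559,-0.486,0.081,0,0,20.5,0.085, 0.559,-0.486,0.081,0,0,20.5,0.085, 0.559,-0.486,0.081,0,0,20.5,0.085, 0.559,-0.486,0.081,0,0,20.5,0.085, 0.559,-0.486,0.081,0,0,20.5,0.085, 0.559,-0.486,0.081,0,0,20.5,0.085, 0.559,-0.486,0.081,0,0,20.5,0.085, 0.559,-0.486,0.081,0,0,20.5,0.085, 0.559,-0.486,0.081,0,0,20.5,0.085, 0.559,-0.486,0.081,0,0,20.5,0.085, 0.559,-0.486,0.081,0,0,20.5,0.085]' 30; python3 to.py 572 66 28
```

```text
time: 1.98
ee_pos: [572.1, 63.7, 150.3]
ee_rot: [[1.0, -0.002, -0.0], [-0.002, -1.0, -0.001], [-0.0, 0.001, -1.0]]
force: [-0.6, -0.7, 0.3]
grip_width: 85.0
grip_force: 0.0
t 1.975 pos [572.1  63.7 150.3] shift mm [-1.000e-01 -2.400e+00  1.223e+02] turn [ 0.05  0.01 -0.14] F [-0.6 -0.7  0.3] w 85.0 gf 0.0
```

```bash
python3 -m inch '[0,-0.002,0.05,0,0,0,0.085, 0,-0.002,0.09,0,0,0,0.085, 0,-0.002,0.11,0,0,0,0.085, 0,-0.002,0.122,0,0,0,0.085, 0,-0.002,0.122,0,0,0,0.085, 0,-0.002,0.122,0,0,0,0.085, 0,-0.002,0.122,0,0,0,0.03, 0,-0.002,0.122,0,0,0,0.03, 0,-0.002,0.122,0,0,0,0.03, 0,-0.002,0.122,0,0,0,0.03, 0,-0.002,0.122,0,0,0,0.03, 0,-0.002,0.122,0,0,0,0.03, 0,-0.002,0.122,0,0,0,0.03, 0,-0.002,0.122,0,0,0,0.03]' 30; python3 to.py 572 66 150
```

```text
time: 3.72
ee_pos: [573.1, 67.6, 29.3]
ee_rot: [[1.0, -0.0, 0.002], [-0.0, -1.0, 0.0], [0.002, -0.0, -1.0]]
force: [-0.5, -1.6, 6.0]
grip_width: 45.6
grip_force: 30.0
t 3.725 pos [573.1  67.6  29.3] shift mm [  -0.9    1.6 -120.7] turn [-0.   -0.11 -0.01] F [-0.5 -1.6  6. ] w 45.6 gf 30.0
```

```bash
python3 -m inch '[0,0,-0.03,0,0,0,0.03, 0,0,-0.08,0,0,0,0.03, 0,0,-0.12,0,0,0,0.03, -0.018,-0.046,-0.12,0,0,0,0.03, -0.036,-0.094,-0.12,0,0,0,0.03, -0.054,-0.142,-0.12,0,0,0,0.03, -0.072,-0.19,-0.12,0,0,0,0.03, -0.09,-0.238,-0.12,0,0,0,0.03, -0.11,-0.286,-0.12,0,0,0,0.03, -0.11,-0.286,-0.12,0,0,0,0.03, -0.11,-0.286,-0.12,0,0,0,0.03, -0.11,-0.286,-0.12,0,0,0,0.03]'; python3 to.py 463 353 39.5
```

```text
time: 5.22
ee_pos: [463.2, 352.1, 148.1]
ee_rot: [[1.0, -0.002, 0.0], [-0.002, -1.0, -0.001], [0.0, 0.001, -1.0]]
force: [-0.0, -0.0, -0.9]
grip_width: 45.5
grip_force: 30.9
t 5.225 pos [463.2 352.1 148.1] shift mm [ -0.3  -1.  108.6] turn [ 0.05 -0.01 -0.14] F [-0.  -0.  -0.9] w 45.5 gf 30.9
```

```bash
python3 -m inch '[0,-0.001,0.04,0,0,0,0.03, 0,-0.001,0.075,0,0,0,0.03, 0,-0.001,0.095,0,0,0,0.03, 0,-0.001,0.102,0,0,0,0.03, 0,-0.001,0.106,0,0,0,0.03, 0,-0.001,0.108,0,0,0,0.03, 0,-0.001,0.109,0,0,0,0.03, 0,-0.001,0.109,0,0,0,0.03, 0,-0.001,0.109,0,0,0,0.03]'; python3 to.py 463 353 38.3
```

```text
time: 6.35
ee_pos: [462.4, 354.8, 39.7]
ee_rot: [[1.0, 0.0, 0.001], [0.0, -1.0, 0.0], [0.001, -0.0, -1.0]]
force: [-0.0, -0.1, -1.4]
grip_width: 45.5
grip_force: 30.9
t 6.35 pos [462.4 354.8  39.7] shift mm [0.6 1.8 1.4] turn [-0.02 -0.03  0.  ] F [-0.  -0.1 -1.4] w 45.5 gf 30.9
```

```bash
python3 -m inch '[0,0.001,0.0005,0,0,0,0.03, 0,0.001,0.001,0,0,0,0.03, 0,0.001,0.001,0,0,0,0.03, 0,0.001,0.001,0,0,0,0.03]'; python3 -c "
from h import *
c=cam('scene');save('s1',cv2.resize(c['image'][120:300,410:590],None,fx=3,fy=3))"
```

```text
time: 6.85
ee_pos: [462.4, 353.5, 38.5]
ee_rot: [[1.0, -0.0, 0.0], [-0.0, -1.0, -0.0], [0.0, 0.0, -1.0]]
force: [0.2, 0.1, 1.5]
grip_width: 45.9
grip_force: 31.0
```

View pics/s1.png

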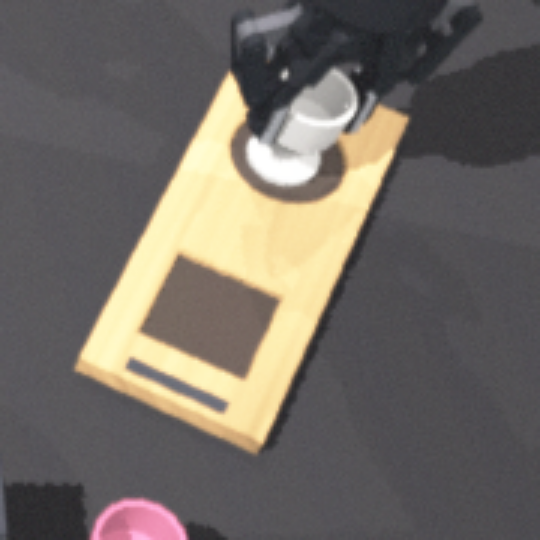

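The foot sits inside the round recess (about (283,160) in the crop) and the force shows light contact, so I'm releasing and moving to the salt shaker.

```bash
python3 -m inch '[0,0,0,0,0,0,0.06, 0,0,0,0,0,0,0.085, 0,0,0,0,0,0,0.085, 0,0,0,0,0,0,0.085, 0,0,-0.02,0,0,0,0.085, 0,0,-0.06,0,0,0,0.085, 0,0,-0.112,0,0,0,0.085, 0.1045,0.4225,-0.112,0,0,0,0.085, 0.1045,0.4225,-0.112,0,0,0,0.085, 0.1045,0.4225,-0.112,0,0,0,0.085, 0.1045,0.4225,-0.112,0,0,0,0.085, 0.1045,0.4225,-0.112,0,0,0,0.085, 0.1045,0.4225,-0.112,0,0,0,0.085, 0.1045,0.4225,-0.112,0,0,0,0.085, 0.1045,0.4225,-0.112,0,0,0,0.085, 0.1045,0.4225,-0.112,0,0,0,0.085, 0.1045,0.4225,-0.112,0,0,0,0.085]'; python3 to.py 567 -69 28
```

```text
time: 9.02
ee_pos: [566.9, -66.7, 151.1]
ee_rot: [[1.0, 0.003, 0.001], [0.003, -1.0, 0.001], [0.001, -0.001, -1.0]]
force: [0.5, 0.4, 0.1]
grip_width: 84.8
grip_force: 0.0
t 9.025 pos [566.9 -66.7 151.1] shift mm [  0.    2.4 123.1] turn [-0.04 -0.05  0.18] F [0.5 0.4 0.1] w 84.8 gf 0.0
```

```bash
python3 -m inch '[0,0.001,0.05,0,0,0,0.085, 0,0.001,0.09,0,0,0,0.085, 0,0.001,0.11,0,0,0,0.085, 0,0.001,0.122,0,0,0,0.085, 0,0.001,0.122,0,0,0,0.085, 0,0.001,0.122,0,0,0,0.085, 0,0.001,0.122,0,0,0,0.03, 0,0.001,0.122,0,0,0,0.03, 0,0.001,0.122,0,0,0,0.03, 0,0.001,0.122,0,0,0,0.03, 0,0.001,0.122,0,0,0,0.03, 0,0.001,0.122,0,0,0,0.03, 0,0.001,0.122,0,0,0,0.03, 0,0.001,0.122,0,0,0,0.03]' 35; python3 to.py 564 271 150
```

```text
time: 10.78
ee_pos: [567.2, -70.1, 29.0]
ee_rot: [[1.0, -0.0, 0.001], [-0.0, -1.0, -0.0], [0.001, 0.0, -1.0]]
force: [-0.7, -1.1, 5.9]
grip_width: 41.3
grip_force: 35.8
t 10.775 pos [567.2 -70.1  29. ] shift mm [  -3.2 -341.  -121.1] turn [ 0.01 -0.06 -0.01] F [-0.7 -1.1  5.9] w 41.3 gf 35.8
```

```bash
python3 -m inch '[0,0,-0.03,0,0,0,0.03, 0,0,-0.08,0,0,0,0.03, 0,0,-0.121,0,0,0,0.03, -0.001,-0.05,-0.121,0,0,0,0.03, -0.001,-0.1,-0.121,0,0,0,0.03, -0.002,-0.15,-0.121,0,0,0,0.03, -0.002,-0.2,-0.121,0,0,0,0.03, -0.003,-0.25,-0.121,0,0,0,0.03, -0.003,-0.3,-0.121,0,0,0,0.03, -0.003,-0.34,-0.121,0,0,0,0.03, -0.003,-0.34,-0.121,0,0,0,0.03, -0.003,-0.34,-0.121,0,0,0,0.03, -0.003,-0.34,-0.121,0,0,0,0.03]'; python3 to.py 564 271 39
```

```text
time: 12.4
ee_pos: [564.3, 268.2, 149.1]
ee_rot: [[1.0, -0.002, -0.0], [-0.002, -1.0, -0.001], [-0.0, 0.001, -1.0]]
force: [0.3, 0.1, -1.1]
grip_width: 41.4
grip_force: 35.9
t 12.4 pos [564.3 268.2 149.1] shift mm [ -0.3  -2.9 110.1] turn [ 0.06  0.01 -0.13] F [ 0.3  0.1 -1.1] w 41.4 gf 35.9
```

```bash
python3 -m inch '[0,-0.001,0.04,0,0,0,0.03, 0,-0.001,0.075,0,0,0,0.03, 0,-0.001,0.095,0,0,0,0.03, 0,-0.001,0.104,0,0,0,0.03, 0,-0.001,0.108,0,0,0,0.03, 0,-0.001,0.11,0,0,0,0.03, 0,-0.001,0.111,0,0,0,0.03, 0,-0.001,0.1115,0,0,0,0.03, 0,-0.001,0.1115,0,0,0,0.03, 0,-0.001,0.1115,0,0,0,0.03]'; python3 to.py 564 271 38
```

```text
time: 13.65
ee_pos: [563.9, 271.2, 38.0]
ee_rot: [[1.0, 0.0, 0.0], [0.0, -1.0, 0.0], [0.0, -0.0, -1.0]]
force: [-0.4, -0.2, -1.2]
grip_width: 41.3
grip_force: 36.0
t 13.65 pos [563.9 271.2  38. ] shift mm [0.1 0.2 0. ] turn [-0.01 -0.02  0.01] F [-0.4 -0.2 -1.2] w 41.3 gf 36.0
```

```bash
python3 -m inch '[0,0,0.0005,0,0,0,0.03, 0,0,0.001,0,0,0,0.03, 0,0,0.001,0,0,0,0.03, 0,0,0.001,0,0,0,0.03]'; python3 -c "
from h import *
c=cam('scene');save('s2',cv2.resize(c['image'][120:300,410:590],None,fx=3,fy=3))"
```

```text
time: 14.15
ee_pos: [564.0, 271.2, 38.0]
ee_rot: [[1.0, -0.0, 0.001], [-0.0, -1.0, 0.0], [0.001, -0.0, -1.0]]
force: [-2.8, -2.2, 6.8]
grip_width: 41.4
grip_force: 36.8
```

View pics/s2.png

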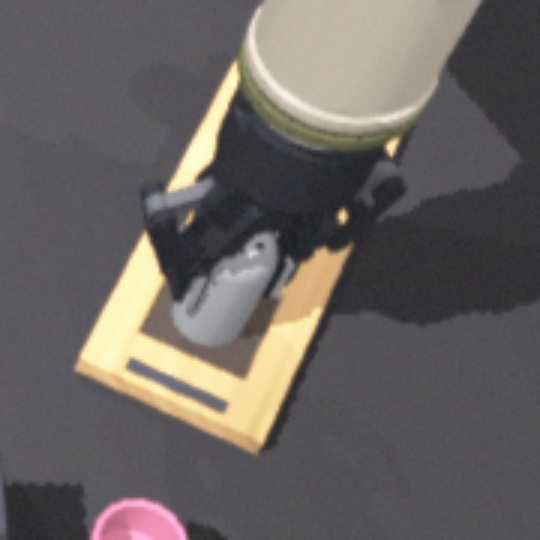

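The salt shaker stands inside the square recess (base at about (208,330)), with 7 N of contact. Releasing.

```bash
python3 -m inch '[0,0,0,0,0,0,0.06, 0,0,0,0,0,0,0.085, 0,0,0,0,0,0,0.085, 0,0,0,0,0,0,0.085, 0,0,-0.02,0,0,0,0.085, 0,0,-0.06,0,0,0,0.085, 0,0,-0.112,0,0,0,0.085, 0.1045,0.3245,-0.112,0,0,0,0.085, 0.1045,0.3245,-0.112,0,0,0,0.085, 0.1045,0.3245,-0.112,0,0,0,0.085, 0.1045,0.3245,-0.112,0,0,0,0.085, 0.1045,0.3245,-0.112,0,0,0,0.085, 0.1045,0.3245,-0.112,0,0,0,0.085, 0.1045,0.3245,-0.112,0,0,0,0.085, 0.1045,0.3245,-0.112,0,0,0,0.085, 0.1045,0.3245,-0.112,0,0,0,0.085]'; python3 to.py 668.5 -53.5 17
```

```text
time: 16.2
ee_pos: [668.3, -51.1, 149.6]
ee_rot: [[1.0, 0.003, 0.001], [0.003, -1.0, 0.001], [0.001, -0.001, -1.0]]
force: [-1.0, -0.1, -0.7]
grip_width: 85.5
grip_force: 0.0
t 16.2 pos [668.3 -51.1 149.6] shift mm [1.000e-01 2.500e+00 1.326e+02] turn [-0.05 -0.04  0.16] F [-1.  -0.1 -0.7] w 85.5 gf 0.0
```

```bash
python3 -m inch '[0,0.001,0.05,0,0,0,0.085, 0,0.001,0.095,0,0,0,0.085, 0,0.001,0.12,0,0,0,0.085, 0,0.001,0.131,0,0,0,0.085, 0,0.001,0.131,0,0,0,0.085, 0,0.001,0.131,0,0,0,0.085, 0,0.001,0.131,0,0,0,0.045, 0,0.001,0.131,0,0,0,0.045, 0,0.001,0.131,0,0,0,0.045, 0,0.001,0.131,0,0,0,0.045, 0,0.001,0.131,0,0,0,0.045, 0,0.001,0.131,0,0,0,0.045, 0,0.001,0.131,0,0,0,0.045]' 35; python3 to.py 458.5 -260 150
```

```text
time: 17.82
ee_pos: [669.3, -54.5, 19.5]
ee_rot: [[1.0, -0.0, 0.003], [-0.0, -1.0, -0.0], [0.003, 0.0, -1.0]]
force: [-0.1, 0.4, 5.9]
grip_width: 59.5
grip_force: 38.3
t 17.825 pos [669.3 -54.5  19.5] shift mm [-210.4  205.6 -131. ] turn [ 0.01 -0.14 -0.01] F [-0.1  0.4  5.9] w 59.5 gf 38.3
```

```bash
python3 -m inch '[0,0,-0.03,0,0,0,0.045, 0,0,-0.08,0,0,0,0.045, 0,0,-0.13,0,0,0,0.045, -0.035,0.034,-0.13,0,0,0,0.045, -0.07,0.068,-0.13,0,0,0,0.045, -0.105,0.103,-0.13,0,0,0,0.045, -0.14,0.137,-0.13,0,0,0,0.045, -0.175,0.171,-0.13,0,0,0,0.045, -0.21,0.206,-0.13,0,0,0,0.045, -0.21,0.206,-0.13,0,0,0,0.045, -0.21,0.206,-0.13,0,0,0,0.045, -0.21,0.206,-0.13,0,0,0,0.045]'; python3 to.py 458.5 -260 28.5
```

```text
time: 19.32
ee_pos: [459.3, -259.0, 147.9]
ee_rot: [[1.0, 0.002, 0.001], [0.002, -1.0, 0.0], [0.001, -0.0, -1.0]]
force: [0.1, 0.7, -2.0]
grip_width: 59.9
grip_force: 38.3
t 19.325 pos [ 459.3 -259.   147.9] shift mm [ -0.9   1.  119.4] turn [-0.03 -0.03  0.14] F [ 0.1  0.7 -2. ] w 59.9 gf 38.3
```

Contact should come near 121 mm down (130 minus the 9 mm recess floor).

```bash
python3 -m inch '[0,0,0.04,0,0,0,0.045, 0,0,0.08,0,0,0,0.045, 0,0,0.104,0,0,0,0.045, 0,0,0.113,0,0,0,0.045, 0,0,0.117,0,0,0,0.045, 0,0,0.119,0,0,0,0.045, 0,0,0.12,0,0,0,0.045, 0,0,0.1205,0,0,0,0.045, 0,0,0.1205,0,0,0,0.045, 0,0,0.1205,0,0,0,0.045]'; python3 to.py 458.5 -260 28.5;  python3 -c "
from h import *
c=cam('scene');save('s3',cv2.resize(c['image'][160:340,60:260],None,fx=3,fy=3))"
```

```text
time: 20.58
ee_pos: [458.9, -260.7, 28.4]
ee_rot: [[1.0, -0.0, 0.001], [-0.0, -1.0, -0.001], [0.001, 0.001, -1.0]]
force: [-0.6, 0.0, 5.7]
grip_width: 59.6
grip_force: 38.8
t 20.575 pos [ 458.9 -260.7   28.4] shift mm [-0.4 -0.7 -0.1] turn [ 0.05 -0.08 -0.  ] F [-0.6  0.   5.7] w 59.6 gf 38.8
```

View pics/s3.png

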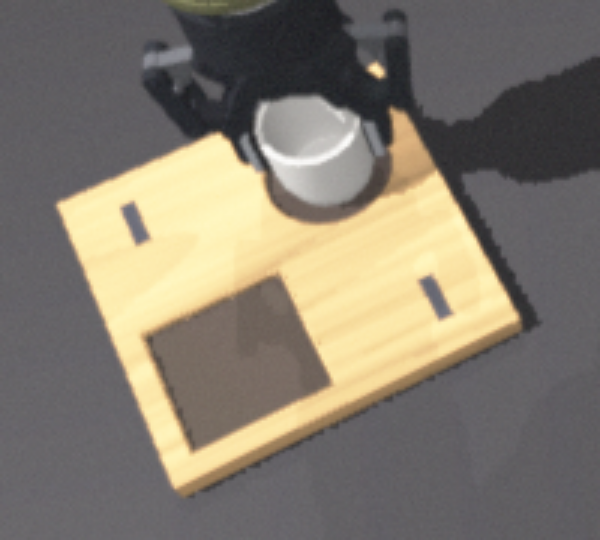

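The coffee cup is in the round recess, centred (foot at about (330,190)), with 6 N of contact. I'm releasing and moving to the sugar jar.

```bash
python3 -m inch '[0,0,0,0,0,0,0.07, 0,0,0,0,0,0,0.085, 0,0,0,0,0,0,0.085, 0,0,0,0,0,0,0.085, 0,0,-0.02,0,0,0,0.085, 0,0,-0.07,0,0,0,0.085, 0,0,-0.122,0,0,0,0.085, 0.008,-0.201,-0.122,0,0,0,0.085, 0.008,-0.201,-0.122,0,0,0,0.085, 0.008,-0.201,-0.122,0,0,0,0.085, 0.008,-0.201,-0.122,0,0,0,0.085, 0.008,-0.201,-0.122,0,0,0,0.085, 0.008,-0.201,-0.122,0,0,0,0.085, 0.008,-0.201,-0.122,0,0,0,0.085]'; python3 to.py 467 -59.5 26
```

```text
time: 22.38
ee_pos: [466.2, -61.2, 149.1]
ee_rot: [[1.0, -0.003, -0.0], [-0.003, -1.0, -0.0], [-0.0, 0.0, -1.0]]
force: [-0.8, 0.8, -0.0]
grip_width: 84.8
grip_force: 0.0
t 22.375 pos [466.2 -61.2 149.1] shift mm [  0.8  -1.7 123.1] turn [ 0.    0.02 -0.17] F [-0.8  0.8 -0. ] w 84.8 gf 0.0
```

```bash
python3 -m inch '[0,0,0.05,0,0,0,0.085, 0,0,0.09,0,0,0,0.085, 0,0,0.11,0,0,0,0.085, 0,0,0.123,0,0,0,0.085, 0,0,0.123,0,0,0,0.085, 0,0,0.123,0,0,0,0.085, 0,0,0.123,0,0,0,0.04, 0,0,0.123,0,0,0,0.04, 0,0,0.123,0,0,0,0.04, 0,0,0.123,0,0,0,0.04, 0,0,0.123,0,0,0,0.04, 0,0,0.123,0,0,0,0.04, 0,0,0.123,0,0,0,0.04, 0,0,0.123,0,0,0,0.04]' 40; python3 to.py 574.5 -313 150
```

```text
time: 24.12
ee_pos: [467.0, -59.6, 27.2]
ee_rot: [[1.0, -0.0, 0.002], [-0.0, -1.0, -0.001], [0.002, 0.001, -1.0]]
force: [-1.0, -0.7, 5.6]
grip_width: 54.5
grip_force: 42.8
t 24.125 pos [467.  -59.6  27.2] shift mm [ 107.7  253.4 -122.5] turn [ 0.03 -0.09 -0.  ] F [-1.  -0.7  5.6] w 54.5 gf 42.8
```

```bash
python3 -m inch '[0,0,-0.03,0,0,0,0.04, 0,0,-0.08,0,0,0,0.04, 0,0,-0.123,0,0,0,0.04, 0.018,0.042,-0.123,0,0,0,0.04, 0.036,0.084,-0.123,0,0,0,0.04, 0.054,0.126,-0.123,0,0,0,0.04, 0.072,0.168,-0.123,0,0,0,0.04, 0.09,0.21,-0.123,0,0,0,0.04, 0.1075,0.2535,-0.123,0,0,0,0.04, 0.1075,0.2535,-0.123,0,0,0,0.04, 0.1075,0.2535,-0.123,0,0,0,0.04, 0.1075,0.2535,-0.123,0,0,0,0.04]'; python3 to.py 574.5 -313 36
```

```text
time: 25.62
ee_pos: [573.9, -311.3, 149.4]
ee_rot: [[1.0, 0.002, -0.0], [0.002, -1.0, 0.001], [-0.0, -0.001, -1.0]]
force: [0.4, 0.7, -1.8]
grip_width: 54.6
grip_force: 43.9
t 25.625 pos [ 573.9 -311.3  149.4] shift mm [  0.6   1.8 113.4] turn [-0.05  0.    0.12] F [ 0.4  0.7 -1.8] w 54.6 gf 43.9
```

```bash
python3 -m inch '[0,0.001,0.04,0,0,0,0.04, 0,0.001,0.075,0,0,0,0.04, 0,0.001,0.096,0,0,0,0.04, 0,0.001,0.106,0,0,0,0.04, 0,0.001,0.11,0,0,0,0.04, 0,0.001,0.112,0,0,0,0.04, 0,0.001,0.113,0,0,0,0.04, 0,0.001,0.1135,0,0,0,0.04, 0,0.001,0.1135,0,0,0,0.04, 0,0.001,0.1135,0,0,0,0.04]'; python3 to.py 574.5 -313 36;  python3 -c "
from h import *
c=cam('scene');save('s4',cv2.resize(c['image'][160:340,60:260],None,fx=3,fy=3))"
```

```text
time: 26.88
ee_pos: [574.1, -314.0, 36.3]
ee_rot: [[1.0, -0.0, 0.001], [-0.0, -1.0, -0.0], [0.001, 0.0, -1.0]]
force: [-0.9, 0.2, 1.0]
grip_width: 54.6
grip_force: 44.2
t 26.875 pos [ 574.1 -314.    36.3] shift mm [ 0.4 -1.   0.3] turn [ 0.02 -0.04 -0.  ] F [-0.9  0.2  1. ] w 54.6 gf 44.2
```

View pics/s4.png

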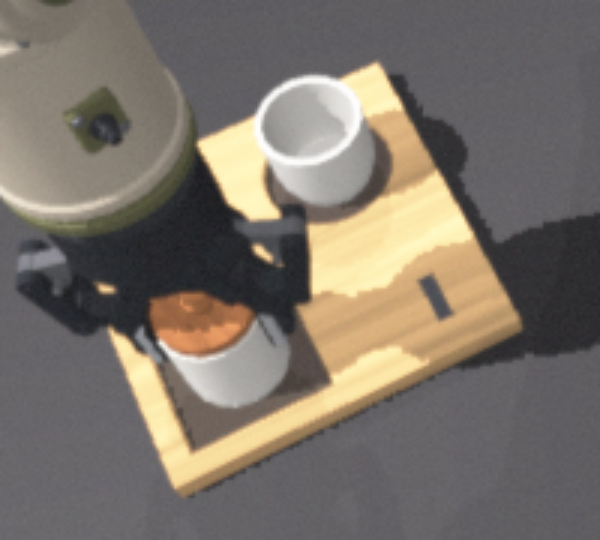

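The sugar jar's base is inside the square recess (about (240,395)) and in light contact, and the coffee cup is standing at (315,140). Releasing and clearing away.

```bash
python3 -m inch '[0,0,0.0003,0,0,0,0.04, 0,0,0.0003,0,0,0,0.065, 0,0,0.0003,0,0,0,0.085, 0,0,0.0003,0,0,0,0.085, 0,0,0.0003,0,0,0,0.085, 0,0,-0.02,0,0,0,0.085, 0,0,-0.07,0,0,0,0.085, 0,0,-0.13,0,0,0,0.085, 0,0,-0.19,0,0,0,0.085, -0.14,0.2,-0.19,0,0,0,0.085, -0.14,0.2,-0.19,0,0,0,0.085, -0.14,0.2,-0.19,0,0,0,0.085, -0.14,0.2,-0.19,0,0,0,0.085, -0.14,0.2,-0.19,0,0,0,0.085, -0.14,0.2,-0.19,0,0,0,0.085, -0.14,0.2,-0.19,0,0,0,0.085]'
python3 - <<'E'
from h import *
T=cam("top");S=cam("scene");save("s5",S["image"]);save("t5",T["image"][120:360,100:540])
PT,PS=pts(T).reshape(-1,3),pts(S).reshape(-1,3)
for k,c,lo in(("egg",(463,353),54),("salt",(564,271),60),("cup",(458.5,-260),55),("sugar",(574.5,-313),70),("mill",(476,85),20),("tin",(679,85),20)):
    for P in(PT,PS):
        q=P[(np.hypot(*(P[:,:2]-c).T)<42)&(P[:,2]>lo)]
        if len(q): (x,y),r=cv2.minEnclosingCircle(q[:,:2].astype(np.float32));print(k,c,np.round([x,y,2*r,np.percentile(q[:,2],99)]))
E
```

```text
time: 28.92
ee_pos: [435.5, -512.2, 226.6]
ee_rot: [[1.0, 0.003, 0.001], [0.003, -1.0, 0.0], [0.001, -0.0, -1.0]]
force: [0.1, 0.2, 0.4]
grip_width: 84.8
grip_force: 0.0
egg (463, 353) [461. 351.  48.  74.]
egg (463, 353) [462. 352.  50.  75.]
salt (564, 271) [564. 271.  43.  93.]
salt (564, 271) [565. 271.  43.  92.]
cup (458.5, -260) [ 458. -260.   60.   68.]
cup (458.5, -260) [ 459. -258.   61.   67.]
sugar (574.5, -313) [ 574. -312.   55.   94.]
sugar (574.5, -313) [ 575. -311.   56.   96.]
mill (476, 85) [475.  85.  42.  91.]
mill (476, 85) [478.  85.  41.  91.]
tin (679, 85) [678.  85.  68.  85.]
tin (679, 85) [680.  86.  67.  84.]
```

View pics/s5.png

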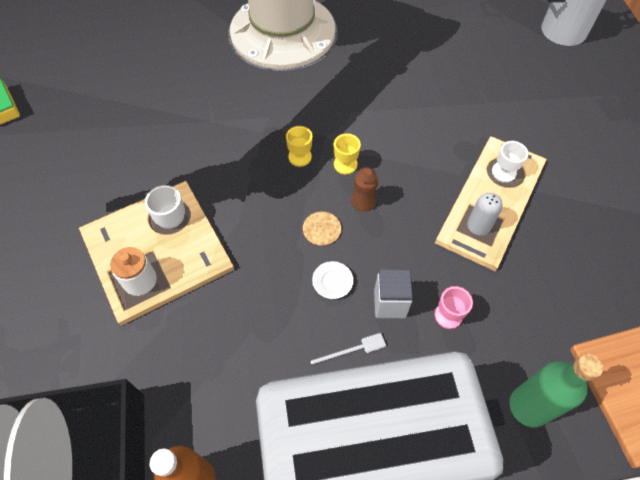

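View pics/t5.png

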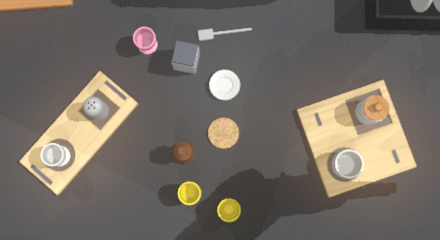

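All four stand upright in their recesses: egg cup (511,160), salt (487,213), coffee cup (165,208) and sugar jar (133,270) in the scene view. Each sits about 9 mm higher than it did on the counter. The mill and tin are unmoved.

```bash
python3 -c "
from bench import bot
print(bot.close_job())"
```

```text
the job is handed in; nothing more can be done
None
```

Job handed in at about 29 s: the egg cup and salt shaker stand in the long tray, the coffee cup and sugar jar in the square tray, all upright in their recesses, and the pepper mill and tea tin were left where they stood.

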